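Brake lever check on a bench-mounted handlebar

ROBOT

A 6-joint arm with a two-finger parallel gripper is mounted at the origin on the work surface. World frame = base frame: x ahead of the robot, y to its left, z up, the work surface at z = 0. Lengths are in m, angles in rad, forces in N, time in s.
With the tool pointing down it reaches from about 0.3 to 0.75 m from the base axis. Payload 8.5 kg.
Tool frame: the origin (TCP) lies on the front face of the gripper's body, between the roots of the fingers; the fingertips stand 73 mm ahead of it and the grasp point (between the pads) lies 54 mm ahead of it (ctrl.tip_extent is the distance from the TCP to the fingertips, in m); z points along the fingers, y is the line along which they close (so a half turn about z gives the same grasp; the last joint's range is limited). The gripper opens to 85 mm and grips with 20 to 120 N. Pads are 22 mm wide; open, the fingers measure 114 mm over their backs; the gripper's body (76 mm by 85 mm) begins 54 mm behind the grasp point. The pads swing forward as they close: fully open they stand 13 mm farther back than shut.
Start: joints at [1.059, 0.381, 1.297, -0, 1.464, -0.215], TCP at [0.161, 0.526, 0.304] pointing down, gripper open.
Joint ranges: [-3.11, 3.11], [-0.89, 2.33], [0.22, 2.48], [-1.42, 4.56], [0.17, 2.85], [-2.88, 2.88]. Speed limits (rad/s): [2.39, 2.39, 3.14, 3.14, 3.14, 3.14].

INTERFACE

Orientations are given as a unit quaternion [w, x, y, z].
In Python, from workcell import ctrl gives the robot as it stands. Calls block until the motion is done:
- ctrl.move_pose(position, orientation): joint-space move of the TCP to a pose.
- ctrl.movel(position, ori=None, v=0.15, f_stop=None): straight line of the TCP; ori=None keeps the orientation; v is the mean speed in m/s. With f_stop (N) it stops when the force on the tool has changed by that much, and returns True; else False.
- ctrl.move_j(angles): joint-space move.
- ctrl.move_gripper(opening, grip_force=None): finger opening in m; grip_force is the grip in N (None keeps the last); returns when the fingers have stopped.
- ctrl.wait(seconds).
- ctrl.inverse_kinematics(position, orientation): joint angles nearest the present ones, or None.
- ctrl.get_state(): the state.
- ctrl.read_camera(name): name is "scene" or "top"; returns (picture, depth): 480x640x3 uint8, blue, green, red; 480x640 float32, m along the optical axis (not along the pixel's ray), 0 where there is no reading.
- ctrl.camera_params(name): a dict with "camera_matrix" (3x3 intrinsics, pixels), "k1" (the pictures are not rectified: a ray, as slopes to the right and down, at radius r is drawn at 1 + k1 r^2 times it, then the intrinsics apply), "R" (3x3) and "t" (3): a world point X has camera coordinates R X + t. Camera axes: x right, y down, z forward; pixel columns grow to the right and rows downward; lengths in m; the calibration is good to about 2 mm. A picture is of the moment at which its call begins. camera_params takes no time and is no camera call.
A pose or a line that the arm cannot do raises ctrl.Unreachable and nothing moves.
- ctrl.hand_in(): hands the job in; it is judged then, once.
Trained networks look in the newest picture that a camera, given by its name, has taken for a name from the list of things; names that differ only in an ending like _2 or _b are one class to them, and where a whole thing is asked for, a point or a joint stands for the part that bears it (a point fixed in the world has none). Each returns a list of dicts, best first, with "conf" (0 to 1); they miss things now and then, are a little off and sometimes report something else, mostly with a low value. They report only what shows in the picture. A call takes as long as a camera call.
- ctrl.recognise(camera, target): "bbox" ([left, top, right, bottom] in pixels, round what is visible of it).
The state is a dict: "time_s": time; "joints": joint angles; "qd": joint speeds; "tau": joint torques, N m; "position": TCP position; "eef_rot": TCP orientation; "force": force on the tool from outside, world axes, zero at the start; "wrist_torque": the same for the moment, N m; "gripper_width": finger opening in m; "grip_force": force on a finger pad.
Only numpy, scipy, OpenCV 4.12 (cv2) and the standard library are available. Lean on these libraries where they do the work, as an engineer would, in place of code of your own. Each camera call takes 0.05 s, during which the arm holds its last target. There are 200 camera calls.

TASK

Check the red brake lever: with the back of your fingers against its outer face, press it all the way in to its stop once, let it spring fully out again, then press it all the way in a second time and keep it there; the program finishes while holding the lever in against its stop, short of the bar. Only push from the front: do not grip or straddle the lever, do not touch the brake grip, do not force the lever past a firm push, and leave the grey clutch lever and everything lying about where it is.

Things in the scene. Friction and masses are not known exactly. Their poses are not given: they have to be found in the camera images.
- brake_bar: BRAKE half handlebar (red lever) on a fixed bench stand. Origin on the bench under the bar's middle; z up. 22 mm tube, level along own y, axis 140 mm up. Post and 120 x 90 mm base at own y -115; black perch at y -45 with white reservoir, top 186 mm up; end cap to y +164. Lever on own -x side, pressed along +x. The halves may swap left/right; own x is within 0.35 rad of straight ahead.
- brake_lever (a joint): Angle of the RED brake lever on its upright pivot (at own x -40, y -30 mm of brake_bar): 0 fully out (rest), 0.20 rad fully in at a hard stop. A spring returns it: pressed at the pad point it takes about 4 N to start moving and 7.5 N just before the stop, then it is rigid.
- brake_grip: Fixed black ribbed rubber grip of the brake bar, 32 mm in diameter, from own y +20 to +150 mm, with a 36 mm end cap to +164. Origin on the bar axis, 140 mm above brake_bar's origin, same axes. With the lever fully in, 20 to 35 mm stay clear between lever and grip.
- brake_lever_pad (a point): Place to press: front (-x) face of the red lever's blade, mid-height (140 mm up), 120 mm from the pivot. Pressing moves it 25 mm along brake_bar +x and 6 mm along +y. Turns with the lever. Blade 10 mm thick, 16 mm high, nearly straight from 60 to 165 mm from the pivot, then a 20 mm ball. At rest its face is 80 mm from the bar axis. Only things under 95 mm high lie below or before it.
- clutch_bar: CLUTCH half handlebar (dark grey lever, no reservoir) on a fixed bench stand: mirror image of the brake half, post at own y +115 mm, grip end to own y -164 mm, lever on the own -x side. Leave alone. Origin on the bench under the bar's middle; z up.
- clutch_lever (a joint): Angle of the dark grey clutch lever, to be left alone: 0 fully out (at rest), 0.20 rad fully in.
- oil_bottle: White bottle with blue label and yellow cap, 64 mm in diameter, 170 mm tall, standing loose beyond the bars. Origin at its underside.
- mug: Blue mug, 80 mm in diameter, 90 mm tall, standing loose on the robot's side, far left. Origin at its underside.
- tape_roll: Roll of blue tape lying flat, 96 mm in diameter, 24 mm high, loose, on the robot's side of the bars. Origin at the centre of its underside.
- wrench: Steel wrench lying loose on the bench on the robot's side, to the right, under 25 mm high.
- screwdriver: Screwdriver with yellow handle lying loose on the bench on the robot's side, to the left, under 40 mm high.
- spray_can: Green spray can with yellow label, 60 mm in diameter, 190 mm tall, standing loose beyond the bars. Origin at its underside.
- bolt_tray: Orange divided tray, 100 x 140 x 30 mm high, loose, on the robot's side, far right. Origin at the centre of its underside.

How it is judged:
On the way, in this order (a step that is already met when the one before it is completed fails the run):
1. the red brake lever is pressed in to its stop by the fingers (first stroke) (value of joint brake_lever above 0.185 rad and contact force between the fingers and brake_lever above 2.5 N), for 0.2 s.
2. the red brake lever is let fully out again (value of joint brake_lever below 0.03 rad), for 0.2 s.
At the end, for the whole second after the job is handed in: The fingers press the red lever with over 2.5 N and hold it at its stop (joint 0.185 to 0.215 rad, pad point over 45 mm from the bar axis), not touching the grip; the clutch lever is out (below 0.03 rad) and every loose thing is within 20 mm of where it stood (all of step 1 and value of joint brake_lever below 0.215 rad and contact force between the fingers and brake_grip below 0.5 N and x of brake_lever_pad in the frame of brake_bar below -0.045 m and value of joint clutch_lever below 0.03 rad and distance of each of oil_bottle, mug, tape_roll, wrench, screwdriver, spray_can, bolt_tray from where it was at the start of the episode below 0.02 m); the arm keeps its last pose, push and grip.
It fails at once if the fingers touch the brake grip (lever and grip squeezed together) (contact force between the fingers and brake_grip above 2 N).
It fails at once if the lever is gripped or straddled by the fingers instead of pushed from its outer face (contact force between the fingers and brake_lever above 1 N and x of the grasp point in the frame of brake_lever_pad above -0.003 m).
It fails at once if the lever is forced: more than 50 N on it (contact force between anything else and brake_lever above 50 N).
It fails at once if the clutch lever is worked (value of joint clutch_lever above 0.06 rad).
It fails at once if a loose thing is moved, lifted or knocked (distance of any of oil_bottle, mug, tape_roll, wrench, screwdriver, spray_can, bolt_tray from where it was at the start of the episode above 0.02 m).
It also fails if it takes over 54 s, if anything falls off the work surface, if the arm or the gripper's body presses on something with over 40 N, if the wrist force passes 120 N, or if a joint passes its speed limit or range.

## Working session

There is one attempt and no reset: what is moved stays moved. The work goes in short steps, each a Python script; the robot and the scene stay as the last script left them, time stands still between calls to the robot, and variables do not carry over. Pictures are saved under pics/ and viewed, at most 10 in all, crops included, and the job is handed in when it is done.

```bash
mkdir -p pics; ls; cat > h.py <<'E'
import numpy as np, cv2
from workcell import ctrl
def world(cam,depth,u,v):
    p=ctrl.camera_params(cam);K=np.array(p["camera_matrix"]);k=p["k1"]
    u=np.atleast_1d(u).astype(float);v=np.atleast_1d(v).astype(float)
    d=depth[v.astype(int),u.astype(int)]
    q=cv2.undistortPoints(np.stack([u,v],-1)[:,None],K,np.array([k,0,0,0.]))[:,0]
    c=np.column_stack([q*d[:,None],d])
    return (c-np.array(p["t"]))@np.array(p["R"]),d
E
python3 - <<'E'
from h import *
for c in("scene","top"):
    im,d=ctrl.read_camera(c);cv2.imwrite(f"pics/{c}0.png",im);np.save(f"{c}0.npy",d)
    p=ctrl.camera_params(c);print(c,-np.array(p["R"]).T@np.array(p["t"]),p["k1"])
    for t in("brake_bar","brake_lever","brake_grip","clutch_bar","mug","oil_bottle","spray_can"):
        print(t,[(r["bbox"],r["conf"]) for r in ctrl.recognise(c,t)[:2]])
print(ctrl.get_state(),ctrl.tip_extent)
E
```

```text
pics
scene [1.68389799 0.61387774 0.93827498] -0.0774989292336679
brake_bar [([343.5, 245.3, 477.6, 318.9], 0.58)]
brake_lever [([406.7, 262.1, 478.2, 286.1], 0.8)]
brake_grip [([413.1, 268.6, 471.6, 306.4], 0.8), ([219.2, 203.4, 329.0, 291.8], 0.21)]
clutch_bar [([220.3, 203.3, 327.5, 292.3], 0.61)]
mug [([461.6, 253.0, 504.8, 293.2], 0.76)]
oil_bottle [([290.5, 276.5, 316.8, 339.3], 0.94), ([219.7, 204.2, 330.6, 290.3], 0.39)]
spray_can [([216.7, 203.4, 331.0, 291.3], 0.73), ([254.7, 253.1, 281.1, 326.3], 0.62)]
top [0.46677289 0.00949916 1.03288718] -0.09818228901528032
brake_bar [([104.6, 203.4, 270.3, 271.6], 0.85)]
brake_lever [([104.4, 247.5, 190.0, 257.9], 0.94), ([314.7, 220.0, 480.7, 281.4], 0.3)]
brake_grip [([286.6, 302.4, 329.3, 343.0], 0.74), ([104.0, 203.3, 177.7, 232.1], 0.64)]
clutch_bar [([314.2, 220.8, 480.4, 277.8], 0.74)]
mug [([103.8, 311.8, 163.2, 353.8], 0.82), ([271.4, 130.5, 299.3, 176.7], 0.52)]
oil_bottle [([271.6, 129.0, 300.8, 175.6], 0.79)]
spray_can [([323.6, 122.0, 352.0, 177.0], 0.96)]
{'time_s': 0.8, 'joints': array([ 1.05867509e+00,  3.80593157e-01,  1.29740384e+00,  2.58232065e-05,
        1.46363149e+00, -2.15253240e-01]), 'qd': array([-0.00032039,  0.00013434, -0.00074284, -0.00079451,  0.00052302,
        0.00098874]), 'tau': array([ 1.94953485e-03, -4.48286140e+01, -2.31455290e+01, -7.85841416e-05,
        4.17009805e-04,  3.52918335e-06]), 'position': array([0.16085041, 0.52592805, 0.30392478]), 'eef_rot': array([-1.83706441e-05,  1.47890897e-01,  9.89003682e-01, -1.21767308e-05]), 'force': array([-0.1467834 , -0.48539904,  0.18484864]), 'wrist_torque': array([ 0.01381426,  0.02056962, -0.0089896 ]), 'grip_force': 0.0, 'gripper_width': 0.0852321346609822} 0.0726
```

View pics/top0.png

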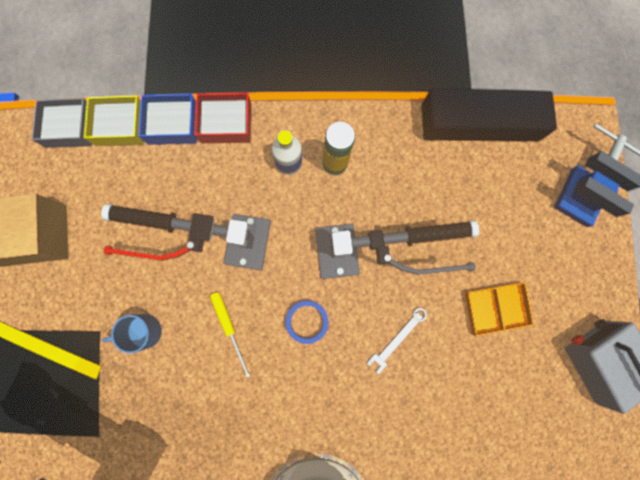

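View pics/scene0.png

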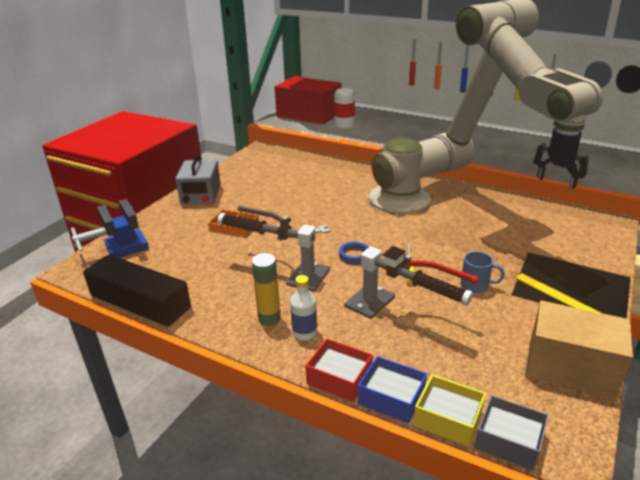

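```bash
python3 - <<'E'
from h import *
for c,roi in(("top",(95,235,200,270)),("scene",(395,250,490,295))):
    im=cv2.imread(f"pics/{c}0.png").astype(int);d=np.load(f"{c}0.npy")
    m=(im[...,2]>90)&(im[...,2]>1.8*im[...,1])&(im[...,2]>1.8*im[...,0])&(d>0)
    z=np.zeros_like(m);l,t,r,b=roi;z[t:b,l:r]=1;m&=z
    v,u=np.nonzero(m);P,_=world(c,d,u+0.,v+0.)
    k=(P[:,2]>.12)&(P[:,2]<.17);P=P[k];print(c,len(P),k.sum(),"z pct",np.percentile(P[:,2],[5,50,95]))
    for y in np.arange(P[:,1].min(),P[:,1].max(),.02):
        s=P[(P[:,1]>=y)&(P[:,1]<y+.02)]
        if len(s):print(np.round([*s.mean(0),s[:,0].min(),s[:,0].max(),len(s)],4))
    print("yrange",P[:,1].min(),P[:,1].max())
# grip from top: points with z .14-.16
d=np.load("top0.npy");v,u=np.mgrid[195:240,100:182];P,_=world("top",d,u.ravel(),v.ravel())
P=P[(P[:,2]>.135)&(P[:,2]<.17)]
f=np.polyfit(P[:,1],P[:,0],1);print("grip fit x=",f,len(P),P[:,2].max(),P.min(0),P.max(0))
E
```

```text
top 447 447 z pct [0.14321034 0.14841628 0.15118607]
[ 0.5643  0.2577  0.1477  0.5559  0.5714 52.    ]
[ 0.5574  0.2761  0.1478  0.5517  0.5656 55.    ]
[ 0.5527  0.2959  0.1481  0.5479  0.5598 53.    ]
[ 0.5531  0.3164  0.1485  0.5478  0.5582 49.    ]
[ 0.5561  0.3366  0.1487  0.5505  0.5606 45.    ]
[ 0.5591  0.3561  0.1483  0.5531  0.5649 43.    ]
[ 0.5622  0.3764  0.1481  0.5567  0.569  46.    ]
[ 0.5656  0.3968  0.1479  0.5592  0.5736 51.    ]
[ 0.5673  0.4124  0.1484  0.5596  0.5757 53.    ]
yrange 0.2465117724105267 0.4184213124451628
scene 443 443 z pct [0.13711037 0.14625915 0.1514893 ]
[ 0.5771  0.2497  0.1441  0.562   0.5862 51.    ]
[ 0.5647  0.2694  0.1452  0.5531  0.5744 53.    ]
[ 0.5584  0.2899  0.1448  0.5502  0.5644 47.    ]
[ 0.5568  0.3093  0.1455  0.5503  0.5629 40.    ]
[ 0.5596  0.3291  0.1458  0.5516  0.5671 45.    ]
[ 0.5625  0.3493  0.1451  0.5553  0.5693 43.    ]
[ 0.5657  0.3692  0.1453  0.5563  0.5728 47.    ]
[ 0.5686  0.3893  0.1453  0.562   0.5757 50.    ]
[ 0.5733  0.41    0.1461  0.5631  0.5824 52.    ]
[ 0.5743  0.4219  0.1466  0.5639  0.5796 15.    ]
yrange 0.23940022889103155 0.424609190171117
grip fit x= [0.17433329 0.57176454] 1295 0.16524036583331206 [0.60114743 0.26154876 0.13593612] [0.66466235 0.42520668 0.16524037]
```

Brake half is on the left: its red lever spans about (107,250) to (190,245) in the top view. The lever top measures 0.148 m and its face is about 79 mm from the axis, both matching the text. Next I move to a pre-contact pose, fingers shut.

```bash
cat >> h.py <<'E'
from scipy.spatial.transform import Rotation as Ro
yaw=-0.168
ex=np.array([np.cos(yaw),np.sin(yaw),0]);ey=np.array([-ex[1],ex[0],0])
PAD=np.array([.5535,.358,.140])
def quat(s):
    y=s*ex;z=np.array([0,0,-1.]);R=np.column_stack([np.cross(y,z),y,z])
    return Ro.from_matrix(R).as_quat()[[3,0,1,2]]
def tcp(dx,dy=0,z=.194): # grasp point at pad + dx*ex+dy*ey
    p=PAD+dx*ex+dy*ey;p[2]=z;return p
E
python3 - <<'E'
from h import *
j0=ctrl.get_state()["joints"]
s=min((1,-1),key=lambda s:9 if (q:=ctrl.inverse_kinematics(tcp(-.045),quat(s))) is None else abs(q-j0).max())
print(s,ctrl.inverse_kinematics(tcp(-.045),quat(s)))
open("s.txt","w").write(str(s))
ctrl.move_gripper(0.0,40)
ctrl.move_pose(tcp(-.045,z=.30),quat(s))
ctrl.movel(tcp(-.045),v=.1)
ctrl.wait(.3)
S=ctrl.get_state();print(S["time_s"],S["position"],S["force"],S["gripper_width"])
im,d=ctrl.read_camera("scene");cv2.imwrite("pics/s1.png",cv2.resize(im[200:340,340:540],(800,560)))
E
```

```text
1 [ 4.34072656e-01  6.04406443e-01  1.23738605e+00 -4.44089210e-16
  1.29980017e+00  6.02072656e-01]
4.5 [0.50915158 0.36555708 0.19424938] [-0.20817727 -0.64056421 -0.21227651] 0.00016806964481599492
```

View pics/s1.png

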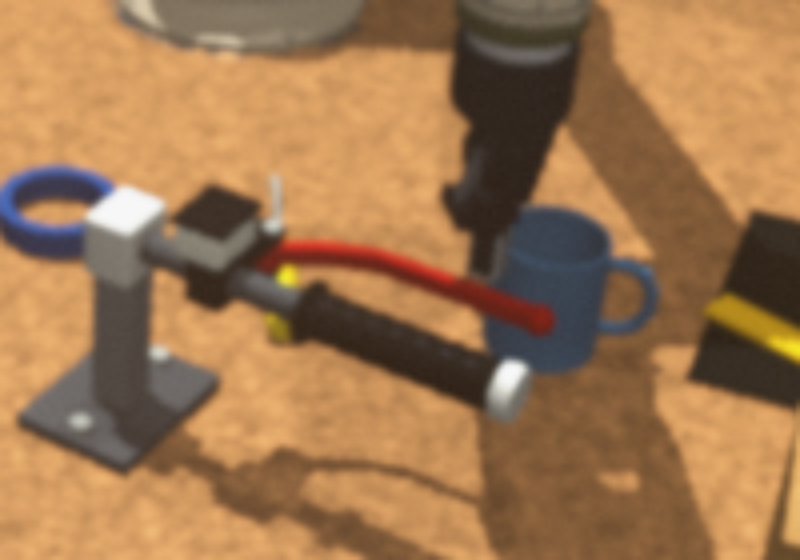

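The shut fingers stand in front of the blade at about (490,270) in the crop, at the pad, with nothing touching. First stroke now.

```bash
cat >> h.py <<'E'
def rep(t,b):
    S=ctrl.get_state();g=S["position"]-PAD
    print(t,round(S["time_s"],2),"dx %.4f dy %.4f z %.4f"%(g@ex,g@ey,S["position"][2]),"F own",np.round([(S["force"]-b)@ex,(S["force"]-b)@ey,(S["force"]-b)[2]],1));return g@ex,(S["force"]-b)@ex
def press(b):
    # contact, then along the arc until firm
    print("contact",ctrl.movel(tcp(.005),v=.03,f_stop=2.5));x0,_=rep("c",b)
    for k in range(1,45):
        d=.001*k
        ctrl.movel(tcp(x0+d,.24*d),v=.02)
        x,f=rep("",b) if k%5==0 or k>20 else (0,-(ctrl.get_state()["force"]-b)@ex*-1)
        if f<-13:break
    ctrl.wait(.5);rep("hold",b);return x0
E
python3 - <<'E'
from h import *
b=ctrl.get_state()["force"]
press(b)
im,d=ctrl.read_camera("scene");cv2.imwrite("pics/s2.png",cv2.resize(im[200:340,340:540],(800,560)))
E
```

```text
contact True
c 5.63 dx -0.0115 dy -0.0000 z 0.1935 F own [-3.4 -1.4  3.1]
 6.88 dx -0.0069 dy 0.0014 z 0.1936 F own [-5.2  1.6 -2.5]
 8.13 dx -0.0021 dy 0.0028 z 0.1937 F own [-6.   2.8 -3.1]
 9.38 dx 0.0027 dy 0.0040 z 0.1936 F own [-7.   1.3 -2.2]
 10.63 dx 0.0076 dy 0.0051 z 0.1936 F own [-7.   1.5 -1.3]
 10.88 dx 0.0086 dy 0.0053 z 0.1936 F own [-6.7  0.8 -2. ]
 11.13 dx 0.0096 dy 0.0055 z 0.1936 F own [-7.6  0.2 -0.4]
 11.38 dx 0.0105 dy 0.0056 z 0.1936 F own [-8.2 -0.1 -0.1]
 11.63 dx 0.0109 dy 0.0057 z 0.1936 F own [-12.   -2.3   0.8]
 11.88 dx 0.0112 dy 0.0058 z 0.1935 F own [-15.8  -3.    2.4]
hold 12.38 dx 0.0112 dy 0.0059 z 0.1935 F own [-15.   -3.    2.7]
```

View pics/s2.png

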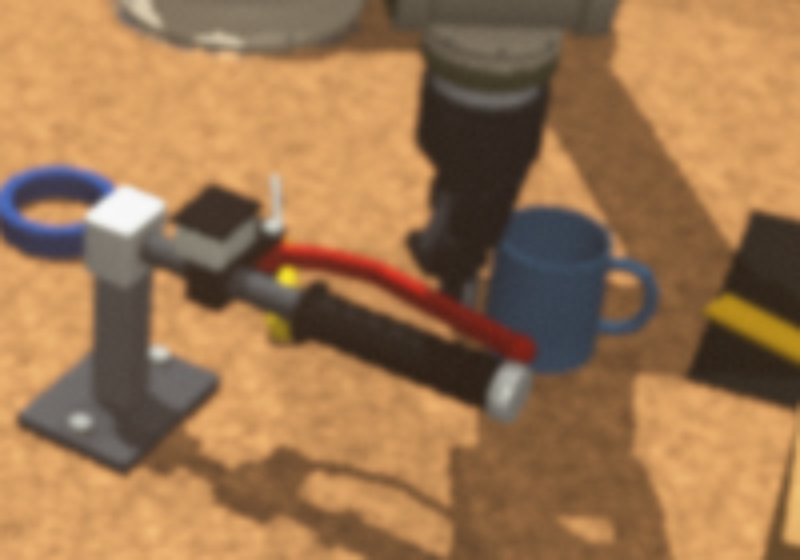

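The lever is in: 23 mm of travel at the pad, the 4–8 N spring ramp, then a stiff rise at the stop. The picture shows the lever ball near (515,350), still clear of the grip. Release, then the second stroke.

```bash
python3 - <<'E'
from h import *
ctrl.movel(tcp(-.045),v=.06);ctrl.wait(.8)
b=ctrl.get_state()["force"]
im,d=ctrl.read_camera("scene");a=im[200:340,340:540].copy()
press(b)
im,d=ctrl.read_camera("scene")
cv2.imwrite("pics/s3.png",cv2.resize(np.hstack([a,im[200:340,340:540]]),(800,280)))
E
```

```text
contact True
c 15.5 dx -0.0115 dy -0.0000 z 0.1935 F own [-4.2 -0.2  3.4]
 16.75 dx -0.0069 dy 0.0014 z 0.1936 F own [-5.2  1.2 -2.7]
 18.0 dx -0.0021 dy 0.0028 z 0.1937 F own [-6.3  1.4 -2.1]
 19.25 dx 0.0027 dy 0.0040 z 0.1936 F own [-6.5  2.5 -1.5]
 20.5 dx 0.0077 dy 0.0051 z 0.1936 F own [-7.4  1.7 -2. ]
 20.75 dx 0.0087 dy 0.0053 z 0.1936 F own [-7.9  1.1 -2. ]
 21.0 dx 0.0097 dy 0.0055 z 0.1936 F own [-8.   0.1 -1.7]
 21.25 dx 0.0106 dy 0.0057 z 0.1936 F own [-8.4  0.4 -0.9]
 21.5 dx 0.0109 dy 0.0057 z 0.1936 F own [-12.3  -0.1   0.4]
 21.75 dx 0.0112 dy 0.0059 z 0.1935 F own [-15.   -2.2   2.2]
hold 22.25 dx 0.0112 dy 0.0058 z 0.1935 F own [-16.   -3.1   1.2]
```

View pics/s3.png

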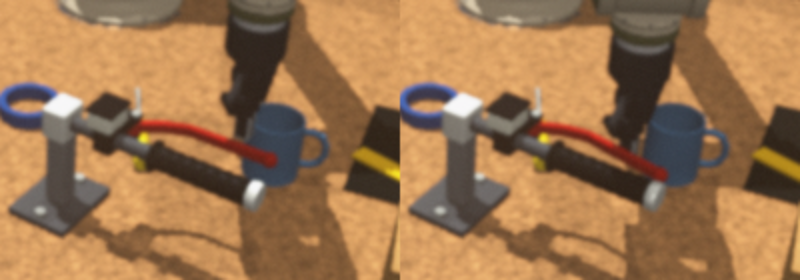

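Left: the lever fully out after release, ball at (270,160). Right: held in again, ball at (658,175), clear of the grip. The mug, tape and screwdriver have not moved.

```bash
python3 -c "
from workcell import ctrl
print(ctrl.hand_in())"
```

```text
the job is handed in; nothing more can be done
None
```

I pressed the red brake lever to its stop, let it spring fully out, then pressed it in again and handed in holding it there at about 16 N, with no sign in the pictures of touching the grip or moving anything else; the judge's result was not shown.

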